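# Take the depth of the lidded jug and hang up the gauge

## Robot

A 6-joint arm with a two-finger parallel gripper is mounted at the origin on the work surface. World frame = base frame: x ahead of the robot, y to its left, z up, the work surface at z = 0. Lengths are in m, angles in rad, forces in N, time in s.
With the tool pointing down it reaches from about 0.275 to 0.825 m from the base axis. Payload 4.9 kg.
Tool frame: the origin (TCP) lies between the finger pads; the fingertips stand 25 mm ahead of it and the grasp point (between the pads) lies 6 mm ahead of it; z points along the fingers, y is the line along which they close (so a half turn about z gives the same grasp; the last joint's range is limited). The gripper opens to 85 mm and grips with 20 to 120 N. Pads are 22 mm wide; open, the fingers measure 114 mm over their backs; the gripper's body (76 mm by 85 mm) begins 54 mm behind the grasp point. The pads swing forward as they close: fully open they stand 13 mm farther back than shut.
Start: joints at [1.142, 0.326, -0.193, 1.052, 0, 1.437], TCP at [0.16, 0.526, 0.224] pointing down, gripper open.
Joint ranges: [-2.65, 2.65], [-0.97, 1.79], [-1.3, 1.35], [-1.93, 2.1], [-1.47, 1.37], [-3.14, 3.14]. Speed limits (rad/s): [2.57, 2.57, 3.14, 3.14, 3.14, 3.14].

## Interface

Orientations are given as a rotation vector (axis times angle).
In Python, from cell import robot gives the robot as it stands.
- The arm moves only by the tool apply_moves, never from a script. Its argument "increments" is a list of rows, each an object with "twist": the turn, a rotation vector about the tool's x, y, z in rad, a list of three; "delta_pos": the shift along the tool's x, y, z in m, a list of three; "fingers": the closure, from 0 (fully open) to 1 (shut). A call has 1 to 8 rows; each row shifts and turns the commanded pose from where the row before left it, along the tool's axes as they then stand; what a row does not reach is not made up. A row lasts 1/10 s, in which the tool goes at most 50 mm and 8.59 degrees, less where a joint would pass 70% of its speed; a pose out of reach is approached as far as the arm can. A call is refused whole if a number of a shift passes 0.05 or a number of a turn 0.15, either way. A call with a gripper value outside its range is refused whole. The fingers move at their own pace and stop on an object; "squeeze" is the grip in N (left out, the last holds). Time passes only in rows, so rows that do not move let the fingers close. It gives the time, the measured TCP pose, the force, the opening and the grip force at its end, in the units of the state.
- robot.get_state(): the state, without advancing time (a new reading comes with each control period).
- robot.snapshot(name): name is "scene" or "top" or "wrist"; returns a dict with "pixels" (400x640x3 uint8, red, green, blue), "fov_y" (degrees; the focal length in pixels is half the picture's height over the tangent of half this angle, whatever the lens; pixels are square), "cx", "cy" (the principal point, pixels), "cam_to_world" (4x4, takes a point from camera to world coordinates); the wrist camera has in their place "T_tool_cam" (4x4, takes a point from camera to tool coordinates, whose origin is the TCP and whose axes are the flange's). Camera axes: x right, y down, z forward; pixel columns grow to the right and rows downward; lengths in m; the calibration is good to about 2 mm. A picture is of the moment at which its call begins: read the wrist's pose just before it. There is no depth.
- robot.sign_off(): hands the job in; it is judged then, once.
The state is a dict: "t": time; "joint_pos": joint angles; "joint_vel": joint speeds; "effort": joint torques, N m; "tcp_pos": TCP position; "tool_rot": TCP orientation; "contact_force": force on the tool from outside, world axes, zero at the start; "ft_torque": the same for the moment, N m; "gripper_width": opening from 0.0 (shut) to 1.0 (fully open); "grip_force": force on a finger pad.
Only numpy, scipy, OpenCV 4.12 (cv2) and the standard library are available. Lean on these libraries where they do the work, as an engineer would, in place of code of your own. Each camera call takes 0.05 s, during which the arm holds its last target. There are 200 camera calls.

## Task

Lift the lid off the ceramic jug and lay it flat on the round cork mat. Then take the jug's depth: pull the depth gauge out of its wooden block and lower it upright and gently into the jug until the rod stands on the bottom, so that the rim pushes its sliding crossbar up to mark the depth. Hang the gauge by its eye on the hook with the crossbar still at that mark, and leave the jug and everything else standing where it was.

Things in the scene. Friction and masses are not known exactly. Their poses are not given: they have to be found in the camera images.
- jug: white ceramic jug with handle and small spout, loose, about 0.6 kg, largest diameter 86 mm; origin at the centre of its underside, z up; handle on +y reaching 77 mm from the axis, below the rim; spout on -y. Flat rim 96 mm above the origin, 78 mm outer and 68 mm inner diameter. Inner floor 6 mm above the origin: the cavity is 90 mm deep.
- lid_knob (a point): centre of the knob of the grey lid that starts on the jug. Knob: upright cylinder 22 mm in diameter, 32 mm tall, on a disc of 84 mm diameter, 8 mm thick, with a plug of 58 mm diameter going 6 mm into the jug. This point is 30 mm above the plug's underside, so 35 mm above the counter once the lid lies on the mat; about 90 g. z up the axis.
- lid: the same grey lid: origin at the centre of its plug's underside.
- gauge: the depth gauge as a whole: origin at the lower end of its rod, z up the rod. Its steel crossbar is 110 mm long along y, 14 mm wide along x and 10 mm tall and slides along the rod.
- mat_top (a point): centre of the top of the round cork mat, 140 mm in diameter, 5 mm thick, fixed to the counter and empty.
- stand_top (a point): centre of the top of the gauge's wooden block, 80 by 80 by 46 mm, fixed. The gauge's rod stands loosely in a hole 40 mm deep here.
- gauge_grip (a point): centre of the gauge's dark wooden grip, 16 by 16 mm and 42 mm tall, at the gauge's top; loose, 180 g in all. z up along the rod. Below the grip hangs a wire eye, 47 mm tall, 45 mm wide along y, opening along x; below it a steel rod 9 mm thick whose lower end is 193 mm below this point. A half turn about z changes nothing.
- gauge_eye (a point): top of the inside of the gauge's eye, which comes to rest on the hook wire: 24.5 mm below gauge_grip, 168.5 mm above the rod's lower end. The inside of the eye is 40 mm high here and 31 mm wide, peaked at the top so that it centres itself. Wire 7 mm thick. z up the rod, x through the eye.
- gauge_tip (a point): centre of the flat lower end of the gauge's rod.
- collar (a joint): position in m of the crossbar on the gauge's rod: at 0 its underside is 45 mm above the rod's lower end, growing upward to 0.066; it starts low, and the jug's full depth of 90 mm reads 0.045. It needs 1.5 to 2.5 N to slide and stays where it is left.
- hook_seat (a point): middle of the top of the hook's wire arm, 243.5 mm above the counter. z up; x along the wire to the post (50 mm away, 14 mm thick, as high as the wire); to -x the wire runs level for 40 mm, then turns up, its end 48 mm from here and 12 mm higher. Wire 7 mm thick. Fixed; base plate 120 by 120 by 12 mm, reaching 40 mm in front of the post.
- ring1: stainless pastry ring, 74 mm in diameter, 45 mm tall, loose bystander; origin at centre of underside.
- ring2: second stainless pastry ring, like ring1; bystander.
- bowl: wooden salad bowl, 190 mm in diameter, 70 mm tall, loose bystander; origin at centre of underside.
- crock: plain white ceramic crock without handle, 90 mm in diameter, 110 mm tall, empty, loose bystander; origin at centre of underside.
- oil: green glass oil bottle, 60 mm in diameter, 190 mm tall, loose bystander; origin at centre of underside.
- blender: white hand blender standing on its base, fixed bystander, base 120 by 110 mm, 362 mm tall, about 70 mm thick; origin at centre of underside.
Not all that is in view belongs to the job. Leave any blue, turquoise or yellow look-alike of the jug alone.

How it is judged:
On the way, in this order (a step that is already met when the one before it is completed fails the run):
1. the lid lies flat on the cork mat, let go (horizontal distance between lid_knob and mat_top below 0.05 m and height (world z) of lid_knob below 0.04 m and angle between lid_knob's own z axis and vertical below 0.15 rad and contact force between the fingers and lid below 0.1 N), for 0.2 s.
2. the gauge's rod stands upright on the jug's floor and the rim has pushed the crossbar to the depth (z of gauge_tip in the frame of jug below 0.009 m and horizontal distance between gauge_tip and jug below 0.036 m and angle between gauge_grip's own z axis and vertical below 0.2 rad and value of joint collar between 0.042 and 0.048 m), for 0.2 s.
At the end, for the whole second after the job is handed in: Gauge hangs still by its eye on the wire (eye top within 46 mm along, 15 mm across, -6 to +10 mm in height of the seat; tilt under 0.25 rad), crossbar still at the jug's depth (0.042 to 0.048 m); lid flat on the mat, centres within 50 mm; jug upright on the counter (x of gauge_eye in the frame of hook_seat between -0.046 and 0.046 m and y of gauge_eye in the frame of hook_seat between -0.015 and 0.015 m and z of gauge_eye in the frame of hook_seat between -0.006 and 0.01 m and angle between gauge_grip's own z axis and vertical below 0.25 rad and linear speed of gauge below 0.08 m/s and value of joint collar between 0.042 and 0.048 m and horizontal distance between lid_knob and mat_top below 0.05 m and height (world z) of lid_knob below 0.04 m and angle between lid_knob's own z axis and vertical below 0.15 rad and angle between jug's own z axis and vertical below 0.1 rad and height (world z) of jug below 0.008 m); the robot touches nothing.
It fails at once if the jug shifted more than 40 mm or tipped over 0.35 rad (distance of jug from where it was at the start of the episode above 0.04 m or angle between jug's own z axis and vertical above 0.35 rad).
It fails at once if the gauge was rammed into the jug (over 45 N) (contact force between gauge and jug above 45 N).
It fails at once if a bystander was shifted more than 40 mm (distance of any of ring1, ring2, bowl, crock, oil from where it was at the start of the episode above 0.04 m).
It also fails if it takes over 72 s, if anything falls off the work surface, if the arm or the gripper's body presses on something with over 40 N, if the wrist force passes 120 N, or if a joint passes its speed limit or range.

## Working session

There is one attempt and no reset: what is moved stays moved. The work goes in short steps, Python scripts to look and compute and a tool call to move; the robot and the scene stay as the last step left them, time stands still between calls to the robot, and variables do not carry over. Pictures are saved under pics/ and viewed, at most 10 in all, crops included, and the job is handed in when it is done.

Besides the shell and the picture viewer there is one more tool, called after "Request:" as name(argument=value, ...), one argument or row to a line, values as JSON. apply_moves: Moves the arm, as the interface text tells. Its arguments: {"type":"object","properties":{"increments":{"type":"array","items":{"type":"object","properties":{"twist":{"type":"array","items":{"type":"number"}},"delta_pos":{"type":"array","items":{"type":"number"}},"fingers":{"type":"number"}}}},"squeeze":{"type":"number"}},"required":["increments"]}

```bash
mkdir -p pics
cat > h.py <<'E'
import numpy as np, cv2
from cell import robot
from scipy.spatial.transform import Rotation as R
def snap(cam,name):
    st=robot.get_state(); s=robot.snapshot(cam)
    f=200/np.tan(np.radians(s['fov_y'])/2)
    if cam=='wrist':
        T=np.eye(4);T[:3,:3]=R.from_rotvec(st['tool_rot']).as_matrix();T[:3,3]=st['tcp_pos'];T=T@np.array(s['T_tool_cam'])
    else: T=np.array(s['cam_to_world'])
    cv2.imwrite(f'pics/{name}.png',s['pixels'][:,:,::-1])
    np.savez(f'pics/{name}.npz',T=T,f=f,cx=s['cx'],cy=s['cy'])
def ray(name,u,v):
    d=np.load(f'pics/{name}.npz');T=d['T']
    r=T[:3,:3]@np.array([(u-d['cx'])/d['f'],(v-d['cy'])/d['f'],1.]);return T[:3,3],r/np.linalg.norm(r)
def onz(name,u,v,z):
    o,r=ray(name,u,v);return (o+r*(z-o[2])/r[2]).round(4)
def proj(name,p):
    d=np.load(f'pics/{name}.npz');c=np.linalg.inv(d['T'])@np.append(p,1)
    return (c[:2]/c[2]*d['f']+[d['cx'],d['cy']]).round(1)
def tri(*obs):
    A=np.zeros((3,3));b=np.zeros(3)
    for n,u,v in obs:
        o,r=ray(n,u,v);P=np.eye(3)-np.outer(r,r);A+=P;b+=P@o
    return np.linalg.solve(A,b).round(4)
E
python3 - <<'E'
from h import *
st=robot.get_state();print(st)
for c in ['scene','top','wrist']:
    snap(c,c+'0');print(c,np.load(f'pics/{c}0.npz')['T'].round(3).tolist(),np.load(f'pics/{c}0.npz')['f'])
E
```

```text
{'t': 0.0, 'joint_pos': array([ 1.14181738e+00,  3.26958704e-01, -1.93580347e-01,  1.05200052e+00,
       -6.56294705e-06,  1.43658809e+00]), 'joint_vel': array([-0.00165038, -0.00071673,  0.00065071,  0.00084022,  0.00102511,
       -0.00188377]), 'effort': array([-8.42671252e-04, -4.43395650e+01,  2.62441009e+01,  1.53707358e-02,
       -3.62993842e-04,  5.81302345e-06]), 'tcp_pos': array([0.15953207, 0.52573369, 0.22279512]), 'tool_rot': array([-4.61279850e-01, -3.10705882e+00,  2.63288796e-03]), 'contact_force': array([-0.4798941 , -0.10278551, -0.09946207]), 'ft_torque': array([ 0.04348983, -0.00996994, -0.05430322]), 'grip_force': 0.0, 'gripper_width': 1.0012391465101553}
scene [[0.656, 0.535, -0.532, 1.225], [0.754, -0.479, 0.449, -0.582], [-0.015, -0.696, -0.718, 1.113], [0.0, 0.0, 0.0, 1.0]] 506.2967644589871
top [[-0.001, -0.991, 0.132, 0.376], [-1.0, 0.001, -0.003, 0.014], [0.003, -0.132, -0.991, 1.199], [0.0, 0.0, 0.0, 1.0]] 420.86948174708846
wrist [[0.29, 0.911, 0.294, 0.084], [0.957, -0.275, -0.09, 0.549], [-0.001, 0.307, -0.952, 0.373], [0.0, 0.0, 0.0, 1.0]] 357.05670006966284
```

View pics/scene0.png

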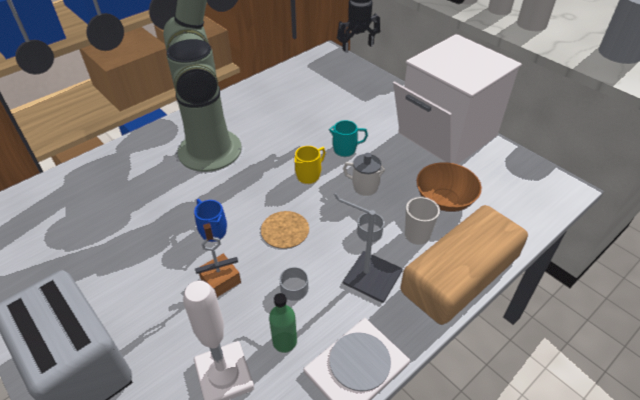

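View pics/top0.png

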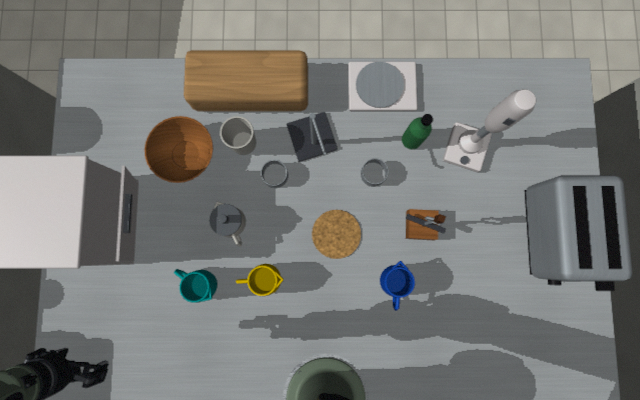

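The scene shows the grey-lidded jug (366,172), mat (285,229), gauge block (220,275), and hook (base 372,275, wire tip 338,197). In the top view: jug knob (227,218), mat (337,233), block (425,224), hook (315,135). I'll view enlarged crops for detail.

Run:
```python
from h import *
s=cv2.imread('pics/scene0.png');t=cv2.imread('pics/top0.png')
def c(im,u,v,w=100,h=75): return cv2.resize(im[v-h//2:v-h//2+h,u-w//2:u-w//2+w],(400,300),interpolation=cv2.INTER_CUBIC)
cv2.imwrite('pics/c1.png',np.vstack([np.hstack([c(s,360,240,140,105),c(s,225,255)]),np.hstack([c(t,315,135),c(t,425,222)])]))
print('knob',onz('top0',226,218,.122),'mat',onz('top0',337,233,.005),onz('scene0',285,229,.005))
print(tri(('top0',226,218),('scene0',368,159)))
```

```text
knob [0.4764 0.2546 0.122 ] mat [ 0.4443 -0.0348  0.005 ] [ 0.4455 -0.032   0.005 ]
[0.4786 0.2576 0.1224]
```

View pics/c1.png

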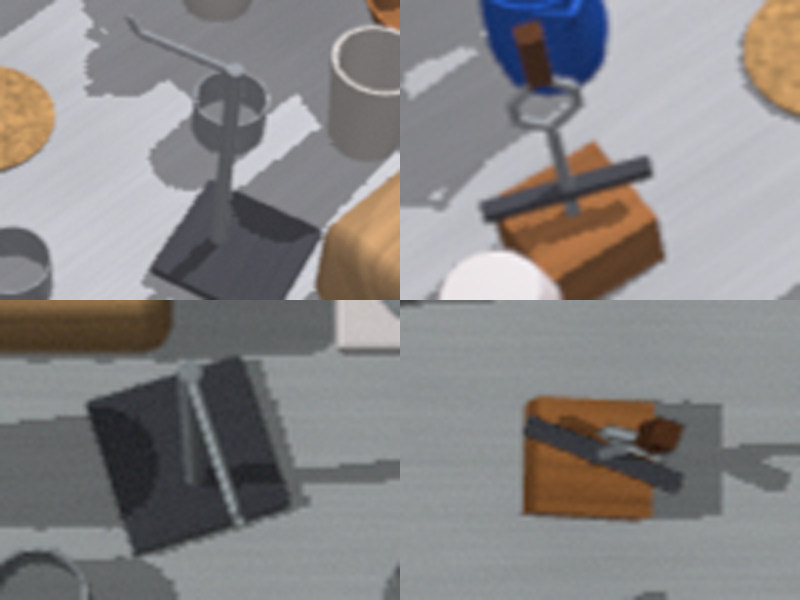

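Run:
```python
from h import *
print('tip',tri(('top0',324.3,153.5),('scene0',335.5,195.7)),'post',tri(('top0',312.5,115.5),('scene0',372.3,212.5)))
print('tip z.255',onz('top0',324.3,153.5,.254),'post z.2435',onz('top0',312.5,115.5,.2435),onz('scene0',335.5,195.7,.254),onz('scene0',372.3,212.5,.2435))
print('grip',tri(('top0',440.5,218.7),('scene0',208,229)))
a=tri(('top0',406.75,217),('scene0',196.25,270.5));b=tri(('top0',445,230),('scene0',237.5,259.2));print('bar',a,b,(a+b)/2,np.linalg.norm(a-b),np.arctan2(*(b-a)[1::-1]))
print('rodbase',onz('scene0',218,271,.046))
# block top corners in top pic
P=[onz('top0',375+u/4,185+v/4,.046) for u,v in [(128,100),(252,103),(252,217),(128,213)]];print(P,np.mean(P,0))
# jug handle, handle end in top at ~ (239,242)
print(onz('top0',239,243,.07))
```

```text
tip [0.6146 0.0035 0.247 ] post [0.7081 0.0319 0.2427]
tip z.255 [0.6128 0.0035 0.254 ] post z.2435 [0.707  0.0309 0.2435] [ 0.6197 -0.0011  0.254 ] [0.7092 0.0325 0.2435]
grip [ 0.467  -0.2698  0.2089]
bar [ 0.462  -0.2704  0.0479] [ 0.4778 -0.2688  0.1092] [ 0.4699  -0.2696   0.07855] 0.06332369224863629 0.10092178466729336
rodbase [ 0.4701 -0.271   0.046 ]
[array([ 0.5051, -0.2265,  0.046 ]), array([ 0.503, -0.312,  0.046]), array([ 0.4246, -0.309 ,  0.046 ]), array([ 0.4275, -0.2243,  0.046 ])] [ 0.46505 -0.26795  0.046  ]
[0.4142 0.2297 0.07  ]
```

```bash
cat >> h.py <<'E'
def go(p,yd=None,n=8):
    "print local per-row increments toward TCP p; yd: desired world angle of tool y"
    st=robot.get_state();M=R.from_rotvec(st['tool_rot']).as_matrix()
    d=np.array(p)-st['tcp_pos'];print('t',st['t'],'tcp',st['tcp_pos'].round(4),'F',st['contact_force'].round(2),'local',(M.T@d).round(4),'per row',(M.T@d/n).round(4))
    ya=np.arctan2(M[1,1],M[0,1]);print('y angle',ya.round(3),'tilt',(M.T@np.array([0,0,-1])).round(4),'j',st['joint_pos'].round(2))
    if yd is not None:
        e=(yd-ya+np.pi/2)%np.pi-np.pi/2;print('twist z total',-e.round(3))
E
python3 - <<'E'
from h import *
go([.478,.257,.195],n=9)
a=onz('top0',406.75,217,.066);b=onz('top0',445,230,.066);print(a,b,(a+b)/2,np.linalg.norm(a-b),np.arctan2(*(a-b)[1::-1]))
a=onz('scene0',237.5,259.2,.066);b=onz('scene0',196.2,270.5,.066);print(a,b,(a+b)/2,np.linalg.norm(a-b),np.arctan2(*(a-b)[1::-1]))
E
```

```text
t 0.15 tcp [0.1596 0.5259 0.223 ] F [ 0.29 -0.8  -0.46] local [-0.3828 -0.1647  0.0281] per row [-0.0425 -0.0183  0.0031]
y angle 1.276 tilt [-2.0e-04  1.3e-03  1.0e+00] j [ 1.14  0.33 -0.19  1.05  0.    1.44]
[ 0.4839 -0.2212  0.066 ] [ 0.4486 -0.3233  0.066 ] [ 0.46625 -0.27225  0.066  ] 0.1080300884013338 1.2379221094398367
[ 0.4866 -0.2182  0.066 ] [ 0.4461 -0.3174  0.066 ] [ 0.46635 -0.2678   0.066  ] 0.10714891506683584 1.1831843500336798
```

Request:
apply_moves(
  increments=[
    {"delta_pos": [-0.042,-0.018,0]},
    {"delta_pos": [-0.042,-0.018,0]},
    {"delta_pos": [-0.042,-0.018,0]},
    {"delta_pos": [-0.042,-0.018,0]},
    {"delta_pos": [-0.042,-0.018,0]},
    {"delta_pos": [-0.042,-0.018,0]},
    {"delta_pos": [-0.042,-0.018,0]},
    {"delta_pos": [-0.042,-0.018,0.01]},
  ],
)

```text
invalid input
```

Request:
apply_moves(
  increments=[
    {"delta_pos": [-0.042,-0.018,0.01]},
    {},
    {},
    {},
  ],
)

```text
invalid input
```

Run:
```python
from h import *
snap('wrist','w1');go([.478,.257,.134],n=1);print(proj('w1',[.478,.257,.136]),proj('w1',[.478,.257,.104]))
```

```text
t 0.2 tcp [0.1596 0.526  0.2231] F [ 0.19  0.26 -0.45] local [-0.3828 -0.1648  0.0892] per row [-0.3828 -0.1648  0.0892]
y angle 1.276 tilt [-2.0e-04  1.1e-03  1.0e+00] j [ 1.14  0.33 -0.19  1.05  0.    1.44]
[161.3 548.5] [173.6 512.5]
```

View pics/w1.png

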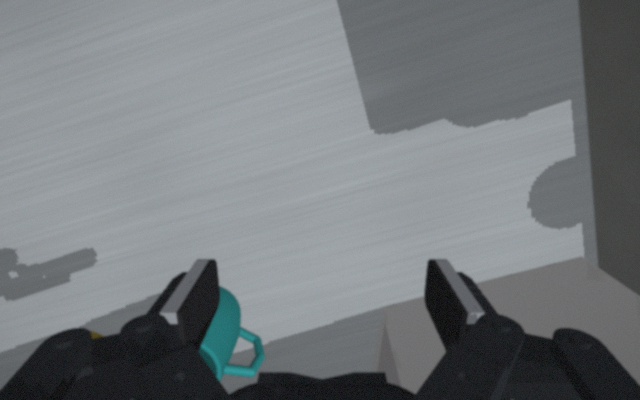

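The picture (arm hadn't moved; the call was refused) shows the open fingers, teal jug (225,330) to be left alone, and the box at lower right. I'll retry with full rows.

Request:
apply_moves(
  increments=[
    {"delta_pos": [-0.042,-0.018,0],"twist": [0,0,0],"fingers": 0},
    {"delta_pos": [-0.042,-0.018,0],"twist": [0,0,0],"fingers": 0},
    {"delta_pos": [-0.042,-0.018,0],"twist": [0,0,0],"fingers": 0},
    {"delta_pos": [-0.042,-0.018,0],"twist": [0,0,0],"fingers": 0},
    {"delta_pos": [-0.042,-0.018,0],"twist": [0,0,0],"fingers": 0},
    {"delta_pos": [-0.042,-0.018,0],"twist": [0,0,0],"fingers": 0},
    {"delta_pos": [-0.042,-0.018,0],"twist": [0,0,0],"fingers": 0},
    {"delta_pos": [-0.042,-0.018,0.01],"twist": [0,0,0],"fingers": 0},
  ],
  squeeze=40,
)

```text
t: 1.0
tcp_pos: [0.4415, 0.2899, 0.2146]
tool_rot: [0.461, 3.106, 0.002]
contact_force: [1.2, 0.7, 0.7]
gripper_width: 1.0
grip_force: 0.0
```

Request:
apply_moves(
  increments=[
    {"delta_pos": [-0.042,-0.018,0.01],"twist": [0,0,0],"fingers": 0},
    {"delta_pos": [0,0,0],"twist": [0,0,0],"fingers": 0},
    {"delta_pos": [0,0,0],"twist": [0,0,0],"fingers": 0},
  ],
)

```text
t: 1.3
tcp_pos: [0.4745, 0.2605, 0.2029]
tool_rot: [-0.465, -3.105, 0.001]
contact_force: [-0.3, -0.2, -0.6]
gripper_width: 1.0
grip_force: 0.0
```

Run:
```python
from h import *
snap('wrist','w2');go([.478,.257,.134],n=1);print(proj('w2',[.478,.257,.136]),proj('w2',[.478,.257,.104]))
```

```text
t 1.35 tcp [0.4739 0.2614 0.2033] F [-1.55 -1.71  0.11] local [-0.0053 -0.003   0.0693] per row [-0.0053 -0.003   0.0693]
y angle 1.275 tilt [-1.2e-03  3.0e-04  1.0e+00] j [ 0.37  0.33 -0.25  1.    0.    0.66]
[318.1 212. ] [318.5 196.5]
```

View pics/w2.png

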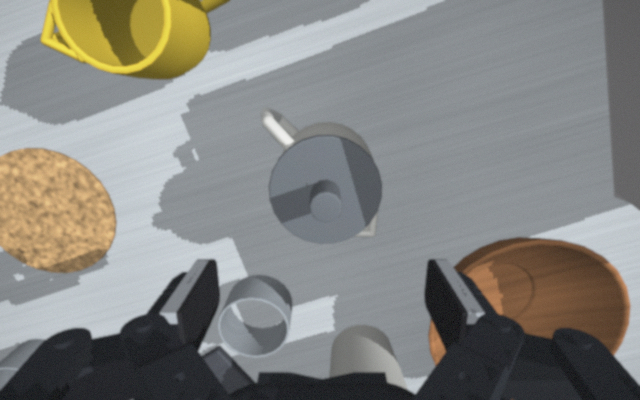

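The knob top is at (326,206) and disc centre about (325.5,189); mat at (55,210).

Run:
```python
from h import *
k=(onz('w2',326,206,.136)+onz('w2',325.5,189,.104)*1)/2;print(onz('w2',326,206,.136),onz('w2',325.5,189,.104));k[2]=.134
go(k,n=1)
```

```text
[0.4756 0.2631 0.136 ] [0.474  0.2636 0.104 ]
t 1.35 tcp [0.4739 0.2614 0.2033] F [-1.55 -1.71  0.11] local [-0.0004  0.0022  0.0693] per row [-0.0004  0.0022  0.0693]
y angle 1.275 tilt [-1.2e-03  3.0e-04  1.0e+00] j [ 0.37  0.33 -0.25  1.    0.    0.66]
```

Request:
apply_moves(
  increments=[
    {"delta_pos": [-0.001,0.001,0.02],"twist": [0,0,0],"fingers": 0},
    {"delta_pos": [0,0,0.02],"twist": [0,0,0],"fingers": 0},
    {"delta_pos": [0,0,0.02],"twist": [0,0,0],"fingers": 0},
    {"delta_pos": [0,0,0.009],"twist": [0,0,0],"fingers": 0},
    {"delta_pos": [0,0,0],"twist": [0,0,0],"fingers": 0.4},
    {"delta_pos": [0,0,0],"twist": [0,0,0],"fingers": 0.6},
    {"delta_pos": [0,0,0],"twist": [0,0,0],"fingers": 0.8},
    {"delta_pos": [0,0,0],"twist": [0,0,0],"fingers": 1},
  ],
  squeeze=40,
)

```text
t: 2.15
tcp_pos: [0.4763, 0.2625, 0.1356]
tool_rot: [0.461, 3.106, 0.001]
contact_force: [-0.1, 0.3, 0.4]
gripper_width: 0.333
grip_force: 0.0
```

Request:
apply_moves(
  increments=[
    {"delta_pos": [0,0,0],"twist": [0,0,0],"fingers": 1},
    {"delta_pos": [0,0,0],"twist": [0,0,0],"fingers": 1},
    {"delta_pos": [0,0,0],"twist": [0,0,0],"fingers": 1},
    {"delta_pos": [0,0,0],"twist": [0,0,0],"fingers": 1},
  ],
)

```text
t: 2.55
tcp_pos: [0.4757, 0.2621, 0.1346]
tool_rot: [0.462, 3.107, 0.0]
contact_force: [0.3, 0.9, 0.8]
gripper_width: 0.002
grip_force: 0.0
```

Run:
```python
from h import *
snap('wrist','w3');snap('scene','s3')
s=cv2.imread('pics/s3.png')[110:210,300:430]
w=cv2.imread('pics/w3.png')
cv2.imwrite('pics/c3.png',np.hstack([cv2.resize(w,(480,300)),cv2.resize(s,(320,300))]))
```

```text
(no output)
```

View pics/c3.png

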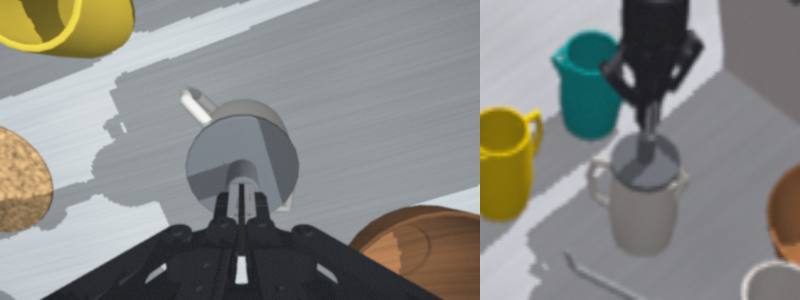

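Run:
```python
from h import *
p=robot.get_state()['tcp_pos'];print(p)
for dz in (0,.006,.025):
  print(dz,proj('w3',p-[0,0,dz])*.75,(proj('s3',p-[0,0,dz])-[300,110])*[320/130,3])
k=np.array([.475,.262,.136]);print(proj('w3',k)*.75,(proj('s3',k)-[300,110])*[320/130,3])
print(tri(('w3',320,216),('s3',300+647/2.46-480/2.46,110+138/3)), 'knobtop')
print(onz('w3',318,235,.136),onz('s3',300+168/2.46,110+138/3,.136))
```

```text
[0.47568925 0.26206458 0.13455317]
0 [241.275 190.425] [165.90769231 135.        ]
0.006 [241.275 186.075] [165.66153846 139.8       ]
0.025 [241.275 174.   ] [164.67692308 154.2       ]
[240.825 190.65 ] [165.41538462 133.5       ]
[0.4661 0.2685 0.1198] knobtop
[0.4653 0.2634 0.136 ] [0.4816 0.2596 0.136 ]
```

Run:
```python
from h import *
s=cv2.imread('pics/s3.png')[140:200,335:395]
w=cv2.imread('pics/w3.png')[160:340,230:410]
cv2.imwrite('pics/c4.png',np.hstack([cv2.resize(w,(400,400),interpolation=2),cv2.resize(s,(400,400),interpolation=2)]))
```

```text
(no output)
```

View pics/c4.png

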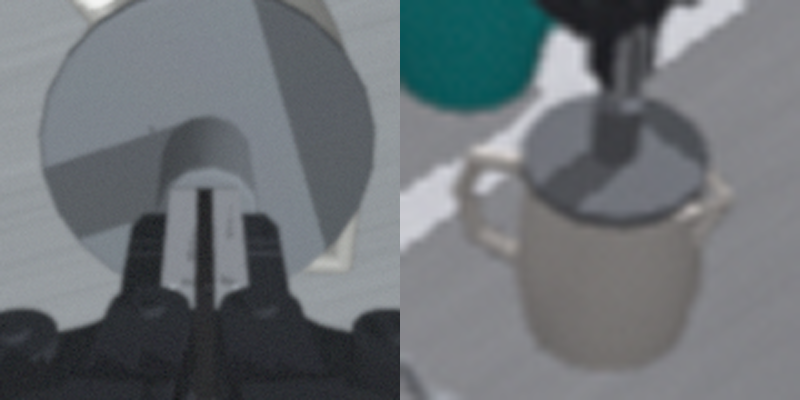

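The view shows the shut fingertips standing at about the knob's top (367,155 in scene), not around it. So the tips reach less deep than assumed; I'll half-open and feel downward.

Request:
apply_moves(
  increments=[
    {"delta_pos": [0,0,-0.01],"twist": [0,0,0],"fingers": 0.45},
    {"delta_pos": [0,0,0],"twist": [0,0,0],"fingers": 0.45},
    {"delta_pos": [0,0,0],"twist": [0,0,0],"fingers": 0.45},
    {"delta_pos": [0,0,0],"twist": [0,0,0],"fingers": 0.45},
    {"delta_pos": [0,0,0.008],"twist": [0,0,0],"fingers": 0.45},
    {"delta_pos": [0,0,0.006],"twist": [0,0,0],"fingers": 0.45},
    {"delta_pos": [0,0,0.006],"twist": [0,0,0],"fingers": 0.45},
    {"delta_pos": [0,0,0],"twist": [0,0,0],"fingers": 0.45},
  ],
)

```text
t: 3.45
tcp_pos: [0.4747, 0.2617, 0.1232]
tool_rot: [-0.461, -3.105, 0.002]
contact_force: [0.3, 0.3, 0.3]
gripper_width: 0.551
grip_force: 0.0
```

Request:
apply_moves(
  increments=[
    {"delta_pos": [0,0,0.006],"twist": [0,0,0],"fingers": 0.45},
    {"delta_pos": [0,0,0],"twist": [0,0,0],"fingers": 0.45},
    {"delta_pos": [0,0,0],"twist": [0,0,0],"fingers": 0.7},
    {"delta_pos": [0,0,0],"twist": [0,0,0],"fingers": 1},
    {"delta_pos": [0,0,0],"twist": [0,0,0],"fingers": 1},
    {"delta_pos": [0,0,0],"twist": [0,0,0],"fingers": 1},
    {"delta_pos": [0,0,0],"twist": [0,0,0],"fingers": 1},
  ],
)

```text
t: 4.15
tcp_pos: [0.4759, 0.2623, 0.1189]
tool_rot: [0.461, 3.107, 0.001]
contact_force: [0.0, 0.2, 2.0]
gripper_width: 0.231
grip_force: 39.1
```

Run:
```python
from h import *
go([.445,-.033,.185],1.21,n=7)
```

```text
t 4.15 tcp [0.4759 0.2623 0.1189] F [0.02 0.16 1.98] local [-0.0562 -0.2915 -0.0662] per row [-0.008  -0.0416 -0.0095]
y angle 1.276 tilt [ 5.e-04 -5.e-04  1.e+00] j [ 0.37  0.41 -0.36  0.8   0.    0.66]
twist z total 0.066
```

Request:
apply_moves(
  increments=[
    {"delta_pos": [0,0,-0.01],"twist": [0,0,0],"fingers": 1},
    {"delta_pos": [0,0,-0.02],"twist": [0,0,0],"fingers": 1},
    {"delta_pos": [0,0,-0.02],"twist": [0,0,0],"fingers": 1},
    {"delta_pos": [0,0,-0.016],"twist": [0,0,0],"fingers": 1},
    {"delta_pos": [0,0,0],"twist": [0,0,0],"fingers": 1},
  ],
)

```text
t: 4.65
tcp_pos: [0.4772, 0.2627, 0.1872]
tool_rot: [0.461, 3.104, 0.003]
contact_force: [0.2, 0.5, -0.5]
gripper_width: 0.227
grip_force: 39.1
```

Request:
apply_moves(
  increments=[
    {"delta_pos": [-0.007,-0.0365,0],"twist": [0,0,0],"fingers": 1},
    {"delta_pos": [-0.007,-0.0365,0],"twist": [0,0,0],"fingers": 1},
    {"delta_pos": [-0.007,-0.0365,0],"twist": [0,0,0],"fingers": 1},
    {"delta_pos": [-0.007,-0.0365,0],"twist": [0,0,0],"fingers": 1},
    {"delta_pos": [-0.007,-0.0365,0],"twist": [0,0,0],"fingers": 1},
    {"delta_pos": [-0.007,-0.0365,0],"twist": [0,0,0],"fingers": 1},
    {"delta_pos": [-0.007,-0.0365,0],"twist": [0,0,0],"fingers": 1},
    {"delta_pos": [-0.007,-0.0365,0],"twist": [0,0,0],"fingers": 1},
  ],
)

```text
t: 5.45
tcp_pos: [0.4435, -0.0349, 0.184]
tool_rot: [-0.461, -3.107, -0.0]
contact_force: [0.5, -0.1, -0.6]
gripper_width: 0.233
grip_force: 39.2
```

Request:
apply_moves(
  increments=[
    {"delta_pos": [0,0,0.03],"twist": [0,0,0],"fingers": 1},
    {"delta_pos": [0,0,0.03],"twist": [0,0,0],"fingers": 1},
    {"delta_pos": [0,0,0.03],"twist": [0,0,0],"fingers": 1},
    {"delta_pos": [0,0,0.03],"twist": [0,0,0],"fingers": 1},
    {"delta_pos": [0,0,0.022],"twist": [0,0,0],"fingers": 1},
    {"delta_pos": [0,0,0],"twist": [0,0,0],"fingers": 1},
  ],
)

```text
t: 6.05
tcp_pos: [0.4412, -0.0329, 0.0397]
tool_rot: [-0.461, -3.101, -0.001]
contact_force: [-1.2, 1.2, -0.7]
gripper_width: 0.225
grip_force: 39.3
```

Run:
```python
from h import *
snap('scene','s5');go([.445,-.033,.035],n=1)
s=cv2.imread('pics/s5.png')[130:330,170:430]
cv2.imwrite('pics/c5.png',cv2.resize(s,(780,600),interpolation=2))
```

```text
t 6.1 tcp [ 0.4425 -0.0331  0.0413] F [ 0.08  0.46 -0.89] local [-0.0024  0.0009  0.0063] per row [-0.0024  0.0009  0.0063]
y angle 1.276 tilt [-4.3e-03  3.0e-04  1.0e+00] j [-0.24  0.36 -0.69  0.52 -0.    0.05]
```

View pics/c5.png

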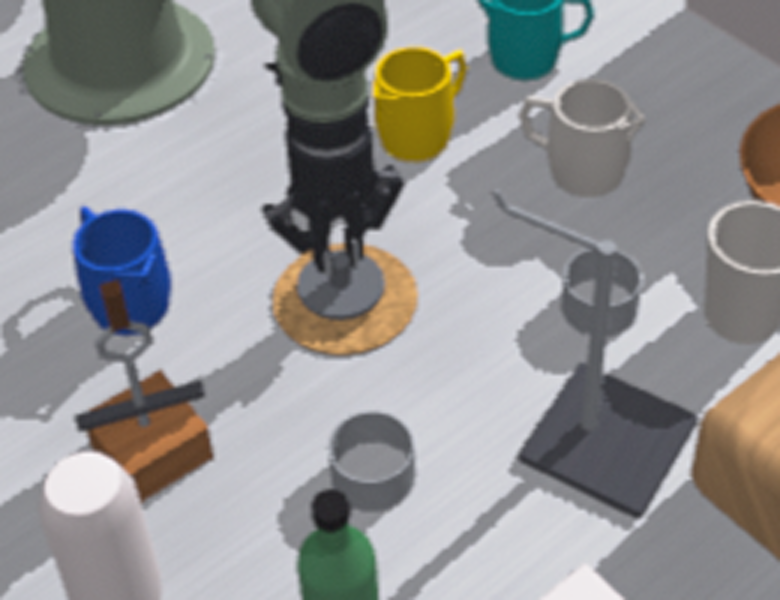

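The lid hangs level just above the mat at about (340,280) in the crop; jug rim centre at crop (595,103). Next I lower to contact and release.

Request:
apply_moves(
  increments=[
    {"delta_pos": [0,0,0.004],"twist": [0,0,0],"fingers": 1},
    {"delta_pos": [0,0,0.002],"twist": [0,0,0],"fingers": 1},
    {"delta_pos": [0,0,0],"twist": [0,0,0],"fingers": 1},
  ],
)

```text
t: 6.4
tcp_pos: [0.445, -0.0337, 0.0372]
tool_rot: [0.461, 3.106, -0.0]
contact_force: [0.2, 1.0, -1.0]
gripper_width: 0.229
grip_force: 39.3
```

Run:
```python
from h import *
go([.4665,-.270,.26],1.21,n=7)
print(onz('s5',368.3,164.3,.096))
```

```text
t 6.4 tcp [ 0.445  -0.0337  0.0372] F [ 0.23  0.99 -0.96] local [-0.0895 -0.2199 -0.2227] per row [-0.0128 -0.0314 -0.0318]
y angle 1.276 tilt [ 1.4e-03 -1.0e-04  1.0e+00] j [-0.24  0.37 -0.7   0.5   0.    0.05]
twist z total 0.066
[0.4775 0.2674 0.096 ]
```

Request:
apply_moves(
  increments=[
    {"delta_pos": [0,0,0.0015],"twist": [0,0,0],"fingers": 1},
    {"delta_pos": [0,0,0.0015],"twist": [0,0,0],"fingers": 1},
    {"delta_pos": [0,0,0],"twist": [0,0,0],"fingers": 1},
  ],
)

```text
t: 6.7
tcp_pos: [0.4449, -0.0337, 0.034]
tool_rot: [0.461, 3.107, -0.0]
contact_force: [0.5, 0.1, 2.4]
gripper_width: 0.231
grip_force: 39.7
```

Request:
apply_moves(
  increments=[
    {"delta_pos": [0,0,0],"twist": [0,0,0],"fingers": 0.5},
    {"delta_pos": [0,0,0],"twist": [0,0,0],"fingers": 0.5},
    {"delta_pos": [0,0,-0.02],"twist": [0,0,0],"fingers": 0.5},
    {"delta_pos": [0,0,-0.05],"twist": [0,0,0],"fingers": 0.5},
    {"delta_pos": [0,0,-0.05],"twist": [0,0,0],"fingers": 0.5},
    {"delta_pos": [0,0,-0.05],"twist": [0,0,0],"fingers": 0.5},
    {"delta_pos": [0,0,-0.05],"twist": [0,0,0],"fingers": 0.5},
    {"delta_pos": [0,0,-0.046],"twist": [0,0,0],"fingers": 0.5},
  ],
)

```text
t: 7.5
tcp_pos: [0.4441, -0.0334, 0.3021]
tool_rot: [0.461, 3.106, -0.0]
contact_force: [0.9, -0.4, -0.7]
gripper_width: 0.503
grip_force: 0.0
```

Request:
apply_moves(
  increments=[
    {"delta_pos": [-0.015,-0.036,0],"twist": [0,0,0.03],"fingers": 0.5},
    {"delta_pos": [-0.015,-0.036,0],"twist": [0,0,0.03],"fingers": 0.5},
    {"delta_pos": [-0.015,-0.036,0],"twist": [0,0,0],"fingers": 0.5},
    {"delta_pos": [-0.015,-0.036,0],"twist": [0,0,0],"fingers": 0.5},
    {"delta_pos": [-0.015,-0.036,0],"twist": [0,0,0],"fingers": 0.5},
    {"delta_pos": [-0.015,-0.036,0],"twist": [0,0,0],"fingers": 0.5},
    {"delta_pos": [0,0,0],"twist": [0,0,0],"fingers": 0.5},
  ],
)

```text
t: 8.2
tcp_pos: [0.4571, -0.2713, 0.2988]
tool_rot: [-0.562, -3.091, 0.002]
contact_force: [-0.4, -0.1, -0.2]
gripper_width: 0.497
grip_force: 0.0
```

Run:
```python
from h import *
snap('wrist','w6');snap('scene','s6');go([.4665,-.270,.24],1.21,n=1)
w=cv2.imread('pics/w6.png');s=cv2.imread('pics/s6.png')[195:315,150:340]
cv2.imwrite('pics/c6.png',np.hstack([cv2.resize(w[:,160:480],(400,500)),cv2.resize(s[:,:100],(400,500))]))
print(proj('w6',[.4665,-.27,.22]),proj('w6',[.4665,-.27,.199]))
```

```text
t 8.3 tcp [ 0.4568 -0.2675  0.2989] F [-0.24  0.48  0.23] local [-0.01    0.001   0.0589] per row [-0.01    0.001   0.0589]
y angle 1.214 tilt [-1.4e-03 -8.0e-04  1.0e+00] j [-0.67  0.25 -0.1   1.22  0.   -0.31]
twist z total 0.004
[328.4 211. ] [327.9 200.9]
```

View pics/c6.png

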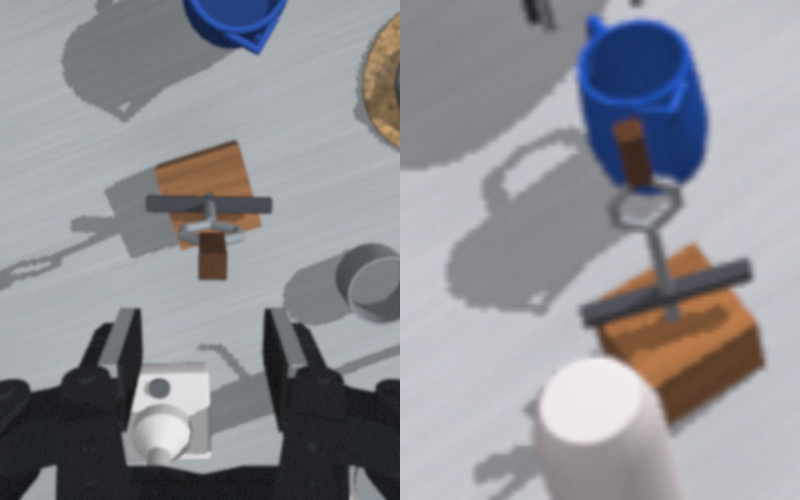

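The grip top is seen at pixel (330,212), predicted (328,211), and the crossbar lies parallel to the tool's y. I descend to grasp.

Request:
apply_moves(
  increments=[
    {"delta_pos": [-0.005,0.001,0.02],"twist": [0,0,0],"fingers": 0.5},
    {"delta_pos": [-0.005,0,0.02],"twist": [0,0,0],"fingers": 0.5},
    {"delta_pos": [0,0,0.02],"twist": [0,0,0],"fingers": 0.5},
    {"delta_pos": [0,0,0.02],"twist": [0,0,0],"fingers": 0.5},
    {"delta_pos": [0,0,0.015],"twist": [0,0,0],"fingers": 0.5},
    {"delta_pos": [0,0,0],"twist": [0,0,0],"fingers": 0.5},
  ],
)

```text
t: 8.9
tcp_pos: [0.4657, -0.2672, 0.2027]
tool_rot: [-0.551, -3.089, -0.004]
contact_force: [-0.4, 0.1, 0.1]
gripper_width: 0.5
grip_force: 0.0
```

Request:
apply_moves(
  increments=[
    {"delta_pos": [0,0,0],"twist": [0,0,0],"fingers": 0.7},
    {"delta_pos": [0,0,0],"twist": [0,0,0],"fingers": 0.8},
    {"delta_pos": [0,0,0],"twist": [0,0,0],"fingers": 1},
    {"delta_pos": [0,0,0],"twist": [0,0,0],"fingers": 1},
    {"delta_pos": [0,0,0],"twist": [0,0,0],"fingers": 1},
    {"delta_pos": [0,0,0],"twist": [0,0,0],"fingers": 1},
  ],
  squeeze=60,
)

```text
t: 9.5
tcp_pos: [0.4678, -0.2703, 0.206]
tool_rot: [0.554, 3.09, -0.002]
contact_force: [0.4, 0.4, 6.7]
gripper_width: 0.155
grip_force: 59.1
```

Run:
```python
from h import *
snap('wrist','w7');snap('scene','s7');go([.4665,-.270,.203],1.21,n=1)
w=cv2.imread('pics/w7.png');s=cv2.imread('pics/s7.png')[195:315,160:260]
cv2.imwrite('pics/c7.png',np.hstack([cv2.resize(w[:,160:480],(400,500)),cv2.resize(s,(400,500))]))
```

```text
t 9.6 tcp [ 0.4678 -0.2703  0.206 ] F [ 1.12 -0.02  6.55] local [ 0.0014 -0.0001  0.003 ] per row [ 0.0014 -0.0001  0.003 ]
y angle 1.216 tilt [2.8e-03 7.0e-04 1.0e+00] j [-0.66  0.32 -0.25  1.    0.   -0.31]
twist z total 0.006
```

View pics/c7.png

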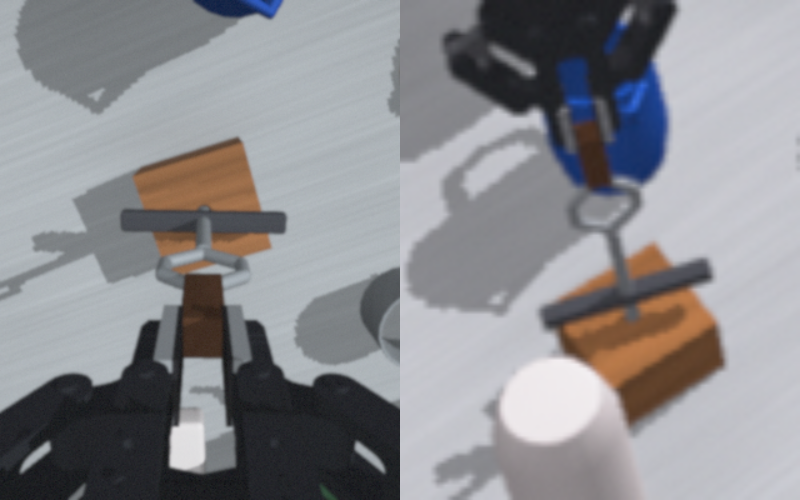

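The pads hold the upper part of the wooden grip squarely; the bar and block are undisturbed. I lift out.

Request:
apply_moves(
  increments=[
    {"delta_pos": [0,0,-0.005],"twist": [0,0,0],"fingers": 1},
    {"delta_pos": [0,0,-0.015],"twist": [0,0,0],"fingers": 1},
    {"delta_pos": [0,0,-0.02],"twist": [0,0,0],"fingers": 1},
    {"delta_pos": [0,0,-0.02],"twist": [0,0,0],"fingers": 1},
    {"delta_pos": [0,0,-0.02],"twist": [0,0,0],"fingers": 1},
    {"delta_pos": [0,0,-0.02],"twist": [0,0,0],"fingers": 1},
    {"delta_pos": [0,0,-0.02],"twist": [0,0,0],"fingers": 1},
    {"delta_pos": [0,0,-0.01],"twist": [0,0,0],"fingers": 1},
  ],
)

```text
t: 10.4
tcp_pos: [0.4672, -0.2699, 0.3361]
tool_rot: [0.554, 3.091, -0.001]
contact_force: [-0.3, 0.4, -1.4]
gripper_width: 0.16
grip_force: 58.7
```

Run:
```python
from h import *
go([.476,.263,.33],n=14)
```

```text
t 10.4 tcp [ 0.4672 -0.2699  0.3361] F [-0.33  0.45 -1.39] local [0.1769 0.5028 0.0056] per row [0.0126 0.0359 0.0004]
y angle 1.216 tilt [1.2e-03 5.0e-04 1.0e+00] j [-0.66  0.26 -0.    1.31 -0.   -0.31]
```

Request:
apply_moves(
  increments=[
    {"delta_pos": [0.0126,0.036,0],"twist": [0,0,0],"fingers": 1},
    {"delta_pos": [0.0126,0.036,0],"twist": [0,0,0],"fingers": 1},
    {"delta_pos": [0.0126,0.036,0],"twist": [0,0,0],"fingers": 1},
    {"delta_pos": [0.0126,0.036,0],"twist": [0,0,0],"fingers": 1},
    {"delta_pos": [0.0126,0.036,0],"twist": [0,0,0],"fingers": 1},
    {"delta_pos": [0.0126,0.036,0],"twist": [0,0,0],"fingers": 1},
    {"delta_pos": [0.0126,0.036,0],"twist": [0,0,0],"fingers": 1},
    {"delta_pos": [0.0126,0.036,0],"twist": [0,0,0],"fingers": 1},
  ],
)

```text
t: 11.2
tcp_pos: [0.4719, 0.0369, 0.3341]
tool_rot: [-0.555, -3.091, 0.0]
contact_force: [-0.1, -0.1, -1.9]
gripper_width: 0.156
grip_force: 58.8
```

Request:
apply_moves(
  increments=[
    {"delta_pos": [0.0126,0.036,0],"twist": [0,0,0],"fingers": 1},
    {"delta_pos": [0.0126,0.036,0],"twist": [0,0,0],"fingers": 1},
    {"delta_pos": [0.0126,0.036,0],"twist": [0,0,0],"fingers": 1},
    {"delta_pos": [0.0126,0.036,0],"twist": [0,0,0],"fingers": 1},
    {"delta_pos": [0.0126,0.036,0],"twist": [0,0,0],"fingers": 1},
    {"delta_pos": [0.0126,0.036,0],"twist": [0,0,0],"fingers": 1},
    {"delta_pos": [0,0,0],"twist": [0,0,0],"fingers": 1},
    {"delta_pos": [0,0,0],"twist": [0,0,0],"fingers": 1},
  ],
)

```text
t: 12.0
tcp_pos: [0.476, 0.2646, 0.3336]
tool_rot: [-0.551, -3.091, 0.002]
contact_force: [-0.8, -1.0, -2.3]
gripper_width: 0.154
grip_force: 58.9
```

Run:
```python
from h import *
snap('wrist','w8');snap('scene','s8');go([.476,.263,.33],n=1)
w=cv2.imread('pics/w8.png');s=cv2.imread('pics/s8.png')[85:205,320:420]
cv2.imwrite('pics/c8.png',np.hstack([cv2.resize(w[:,160:480],(400,500)),cv2.resize(s,(400,500))]))
p=robot.get_state()['tcp_pos'];print(proj('s8',p-[0,0,.2]),proj('s8',[.476,.263,.096]))
```

```text
t 12.1 tcp [0.4764 0.2634 0.3341] F [ 0.9  -0.66 -1.16] local [ 0.0002 -0.0005  0.0041] per row [ 0.0002 -0.0005  0.0041]
y angle 1.215 tilt [-7.0e-04  1.2e-03  1.0e+00] j [ 0.37  0.27  0.01  1.31 -0.    0.73]
[367.9 155. ] [366.9 164.7]
```

View pics/c8.png

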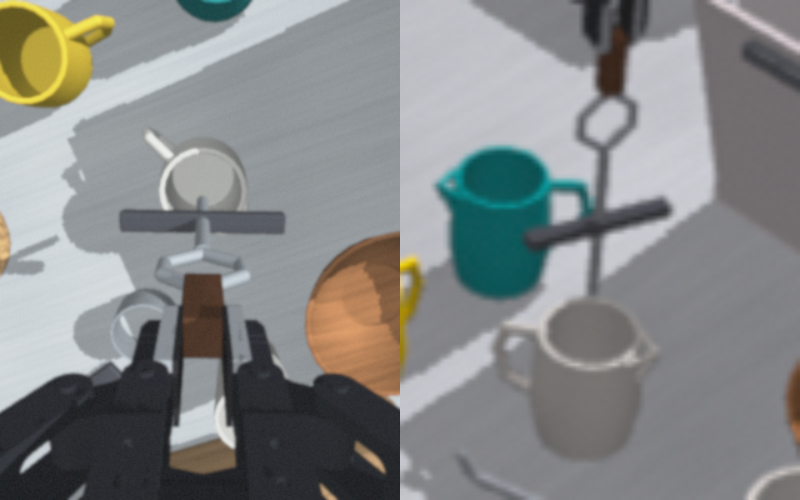

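Rod tip at scene pixel (368.5,154.6), matching prediction, right above the jug rim centre (369,165). I lower gently.

Request:
apply_moves(
  increments=[
    {"delta_pos": [0,0.003,0.012],"twist": [0,0,0],"fingers": 1},
    {"delta_pos": [0,0,0.015],"twist": [0,0,0],"fingers": 1},
    {"delta_pos": [0,0,0.015],"twist": [0,0,0],"fingers": 1},
    {"delta_pos": [0,0,0.012],"twist": [0,0,0],"fingers": 1},
    {"delta_pos": [0,0,0.008],"twist": [0,0,0],"fingers": 1},
    {"delta_pos": [0,0,0.006],"twist": [0,0,0],"fingers": 1},
    {"delta_pos": [0,0,0.006],"twist": [0,0,0],"fingers": 1},
    {"delta_pos": [0,0,0.006],"twist": [0,0,0],"fingers": 1},
  ],
)

```text
t: 12.9
tcp_pos: [0.478, 0.2671, 0.2545]
tool_rot: [0.554, 3.092, 0.001]
contact_force: [0.0, 1.4, -1.4]
gripper_width: 0.156
grip_force: 58.9
```

Request:
apply_moves(
  increments=[
    {"delta_pos": [0,0,0.005],"twist": [0,0,0],"fingers": 1},
    {"delta_pos": [0,0,0.005],"twist": [0,0,0],"fingers": 1},
    {"delta_pos": [0,0,0.005],"twist": [0,0,0],"fingers": 1},
    {"delta_pos": [0,0,0.005],"twist": [0,0,0],"fingers": 1},
    {"delta_pos": [0,0,0.005],"twist": [0,0,0],"fingers": 1},
    {"delta_pos": [0,0,0.005],"twist": [0,0,0],"fingers": 1},
    {"delta_pos": [0,0,0.005],"twist": [0,0,0],"fingers": 1},
    {"delta_pos": [0,0,0],"twist": [0,0,0],"fingers": 1},
  ],
)

```text
t: 13.7
tcp_pos: [0.4773, 0.2669, 0.2188]
tool_rot: [-0.554, -3.091, 0.001]
contact_force: [-0.3, 0.6, -1.9]
gripper_width: 0.157
grip_force: 58.9
```

Request:
apply_moves(
  increments=[
    {"delta_pos": [0,0,0.002],"twist": [0,0,0],"fingers": 1},
    {"delta_pos": [0,0,0.002],"twist": [0,0,0],"fingers": 1},
    {"delta_pos": [0,0,0.002],"twist": [0,0,0],"fingers": 1},
    {"delta_pos": [0,0,0.002],"twist": [0,0,0],"fingers": 1},
  ],
)

```text
t: 14.1
tcp_pos: [0.4777, 0.267, 0.2115]
tool_rot: [0.554, 3.092, -0.0]
contact_force: [-0.1, -0.8, -0.1]
gripper_width: 0.155
grip_force: 59.1
```

Run:
```python
from h import *
snap('scene','s9');go([.476,.263,.206],n=1)
w=cv2.imread('pics/w8.png');s=cv2.imread('pics/s9.png')[85:205,310:430]
cv2.imwrite('pics/c9.png',cv2.resize(s,(600,600),interpolation=2))
```

```text
t 14.15 tcp [0.4776 0.267  0.2111] F [ 0.09 -0.41  0.03] local [ 0.0001 -0.0043  0.0051] per row [ 0.0001 -0.0043  0.0051]
y angle 1.216 tilt [-3.e-04  3.e-04  1.e+00] j [ 0.37  0.33 -0.22  1.02  0.    0.73]
```

View pics/c9.png

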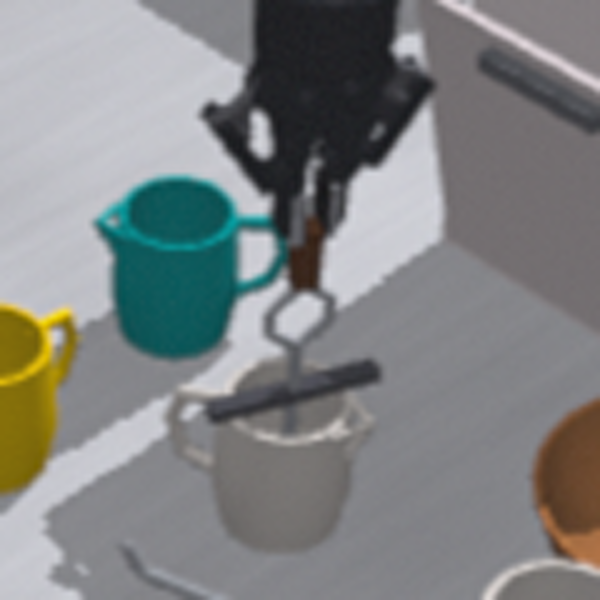

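The bar lies across the rim, and the jug hasn't moved. I've gone over the allowance of 10 viewed pictures (12 so far), so I'll view no more and go by numbers and force. Next: feel for the floor.

Request:
apply_moves(
  increments=[
    {"delta_pos": [0,0,0.001],"twist": [0,0,0],"fingers": 1},
    {"delta_pos": [0,0,0.001],"twist": [0,0,0],"fingers": 1},
    {"delta_pos": [0,0,0.001],"twist": [0,0,0],"fingers": 1},
    {"delta_pos": [0,0,0],"twist": [0,0,0],"fingers": 1},
  ],
)

```text
t: 14.55
tcp_pos: [0.4776, 0.267, 0.2084]
tool_rot: [-0.554, -3.092, 0.0]
contact_force: [-0.6, 0.4, -1.5]
gripper_width: 0.151
grip_force: 59.0
```

Request:
apply_moves(
  increments=[
    {"delta_pos": [0,0,0.001],"twist": [0,0,0],"fingers": 1},
    {"delta_pos": [0,0,0.001],"twist": [0,0,0],"fingers": 1},
    {"delta_pos": [0,0,0],"twist": [0,0,0],"fingers": 1},
  ],
)

```text
t: 14.85
tcp_pos: [0.4776, 0.267, 0.2064]
tool_rot: [-0.554, -3.092, 0.0]
contact_force: [-0.3, -0.5, -1.1]
gripper_width: 0.152
grip_force: 59.0
```

Request:
apply_moves(
  increments=[
    {"delta_pos": [0,0,0.001],"twist": [0,0,0],"fingers": 1},
    {"delta_pos": [0,0,0.001],"twist": [0,0,0],"fingers": 1},
    {"delta_pos": [0,0,0],"twist": [0,0,0],"fingers": 1},
  ],
)

```text
t: 15.15
tcp_pos: [0.4788, 0.2674, 0.206]
tool_rot: [0.554, 3.09, 0.002]
contact_force: [-0.9, -0.6, 6.1]
gripper_width: 0.159
grip_force: 59.8
```

Request:
apply_moves(
  increments=[
    {"delta_pos": [0,0,0.001],"twist": [0,0,0],"fingers": 1},
    {"delta_pos": [0,0,0],"twist": [0,0,0],"fingers": 1},
  ],
)

```text
t: 15.35
tcp_pos: [0.4795, 0.2676, 0.2059]
tool_rot: [0.554, 3.088, 0.004]
contact_force: [-0.7, -0.7, 11.1]
gripper_width: 0.155
grip_force: 60.3
```

Request:
apply_moves(
  increments=[
    {"delta_pos": [0,0,0],"twist": [0,0,0],"fingers": 1},
    {"delta_pos": [0,0,0],"twist": [0,0,0],"fingers": 1},
    {"delta_pos": [0,0,-0.004],"twist": [0,0,0],"fingers": 1},
    {"delta_pos": [0,0,-0.01],"twist": [0,0,0],"fingers": 1},
    {"delta_pos": [0,0,-0.015],"twist": [0,0,0],"fingers": 1},
    {"delta_pos": [0,0,-0.015],"twist": [0,0,0],"fingers": 1},
    {"delta_pos": [0,0,-0.02],"twist": [0,0,0],"fingers": 1},
    {"delta_pos": [0,0,-0.02],"twist": [0,0,0],"fingers": 1},
  ],
)

```text
t: 16.15
tcp_pos: [0.4773, 0.2669, 0.2882]
tool_rot: [-0.554, -3.091, 0.001]
contact_force: [-0.2, -0.3, -1.7]
gripper_width: 0.157
grip_force: 58.9
```

Request:
apply_moves(
  increments=[
    {"delta_pos": [0,0,-0.02],"twist": [0,0,0],"fingers": 1},
    {"delta_pos": [0,0,-0.015],"twist": [0,0,0],"fingers": 1},
    {"delta_pos": [0,0,-0.015],"twist": [0,0,0],"fingers": 1},
    {"delta_pos": [0,0,0],"twist": [0,0,-0.13],"fingers": 1},
    {"delta_pos": [0,0,0],"twist": [0,0,-0.13],"fingers": 1},
    {"delta_pos": [0,0,0],"twist": [0,0,-0.13],"fingers": 1},
    {"delta_pos": [0,0,0],"twist": [0,0,-0.13],"fingers": 1},
    {"delta_pos": [0,0,0],"twist": [0,0,-0.13],"fingers": 1},
  ],
)

```text
t: 16.95
tcp_pos: [0.4775, 0.267, 0.3376]
tool_rot: [0.47, -3.105, 0.0]
contact_force: [-0.2, 0.0, -1.9]
gripper_width: 0.16
grip_force: 58.9
```

Run:
```python
from h import *
go([.580,-.008,.335],1.871,n=7)
```

```text
t 16.95 tcp [0.4775 0.267  0.3376] F [-0.16  0.03 -1.87] local [-0.0165 -0.293   0.0026] per row [-0.0024 -0.0419  0.0004]
y angle 1.871 tilt [-7.e-04 -1.e-04  1.e+00] j [0.37 0.27 0.03 1.32 0.   0.07]
twist z total 0.0
```

Request:
apply_moves(
  increments=[
    {"delta_pos": [-0.002,-0.0366,0],"twist": [0,0,0],"fingers": 1},
    {"delta_pos": [-0.002,-0.0366,0],"twist": [0,0,0],"fingers": 1},
    {"delta_pos": [-0.002,-0.0366,0],"twist": [0,0,0],"fingers": 1},
    {"delta_pos": [-0.002,-0.0366,0],"twist": [0,0,0],"fingers": 1},
    {"delta_pos": [-0.002,-0.0366,0],"twist": [0,0,0],"fingers": 1},
    {"delta_pos": [-0.002,-0.0366,0],"twist": [0,0,0],"fingers": 1},
    {"delta_pos": [-0.002,-0.0366,0],"twist": [0,0,0],"fingers": 1},
    {"delta_pos": [-0.002,-0.0366,0],"twist": [0,0,0],"fingers": 1},
  ],
)

```text
t: 17.75
tcp_pos: [0.5783, -0.0098, 0.3377]
tool_rot: [0.462, -3.107, -0.001]
contact_force: [-0.3, -0.5, -1.8]
gripper_width: 0.16
grip_force: 58.9
```

Request:
apply_moves(
  increments=[
    {"delta_pos": [0,0,0.02],"twist": [0,0,0],"fingers": 1},
    {"delta_pos": [0,0,0.018],"twist": [0,0,0],"fingers": 1},
    {"delta_pos": [0,0,0],"twist": [0,0,0],"fingers": 1},
    {"delta_pos": [0,0,0],"twist": [0,0,0],"fingers": 1},
  ],
)

```text
t: 18.15
tcp_pos: [0.5779, -0.0083, 0.2997]
tool_rot: [0.462, -3.106, -0.001]
contact_force: [-0.6, 0.0, -1.2]
gripper_width: 0.16
grip_force: 59.0
```

Run:
```python
from h import *
snap('wrist','w10');snap('top','t10');snap('scene','s10')
go([.661,.017,.299],1.871,n=1)
# where hook is seen in scene vs model (non-viewed check): thin bright edges near predicted wire, scene
p=robot.get_state()['tcp_pos'];print('eye top',p-[0,0,.0315])
for n in('s10','t10'):
    print(n,'eye',proj(n,p-[0,0,.0315]),'seat',proj(n,[.661,.0174,.2435]),'tip',proj(n,[.6146,.0035,.2555]),'barC',proj(n,p-[0,0,.105]))
# pixel rows of change between pre-move and now in the scene: dark bar detection
d=cv2.absdiff(cv2.imread('pics/scene0.png'),cv2.imread('pics/s10.png')).max(2)
g=cv2.cvtColor(cv2.imread('pics/s10.png'),cv2.COLOR_BGR2GRAY)
u,v=proj('s10',p-[0,0,.105]).astype(int)
cols=range(u-8,u+9,4)
for c in range(u-40,u+41,8): print(c,v,g[v-16:v+17:2,c])
```

```text
t 18.3 tcp [ 0.5787 -0.0082  0.3009] F [ 0.21  0.55 -1.62] local [-0.086   0.0001  0.002 ] per row [-0.086   0.0001  0.002 ]
y angle 1.867 tilt [1.7e-03 8.0e-04 1.0e+00] j [-0.14  0.34  0.03  1.25 -0.   -0.44]
twist z total -0.004
eye top [ 0.57874681 -0.00819314  0.26937026]
s10 eye [321.8 183.5] seat [353.1 204.4] tip [335.5 193.2] barC [321.8 204.6]
t10 eye [329.6 166.6] seat [318.2 134.5] tip [324.3 152.6] barC [328.9 173. ]
281 204 [137 135 136 136 136 136 137 134 133 191 195 192 163 165 117 116 104]
289 204 [137 138 139 137 135 134 132 177 195 197 193 188 162 156 124 117 117]
297 204 [139 137 136 134 154 199 198 196 191 194 196 194 191 149 154 165 146]
305 204 [134 148 200 199 199 196 195 200 199 199 195 193 194 193 196 183 158]
313 204 [200 200 199 200 204 203 201 201 201 198 190 118  79  83  75  76 175]
321 204 [123 138 135 167 131  96  90  91  76  80  64  71  91  94  92  93  93]
329 204 [137 133  91  82  82  70  89 136 138 135 132 134 133 136 145 202 200]
337 204 [138 138 136 136 119  98 123 135 132 134 135 135 136 138 134 153 201]
345 204 [136 137 137 138 137 133 145 119 126 135 136 135 132 131 153 203 203]
353 204 [129 135 136 135 137 135 135 135 162 107 132 132 133 134 134 133 201]
361 204 [113 112 109 112 135 139 137 134 135 140 144 105 133 142 114  85  85]
```

Scene pixels put the crossbar where the 0.045 mark predicts it (v≈204 at u≈322), and the wire is at its predicted place (353,204). I slide the eye onto the hook.

Request:
apply_moves(
  increments=[
    {"delta_pos": [-0.01,0,0.001],"twist": [0,0,0],"fingers": 1},
    {"delta_pos": [-0.01,0,0],"twist": [0,0,0],"fingers": 1},
    {"delta_pos": [-0.01,0,0],"twist": [0,0,0],"fingers": 1},
    {"delta_pos": [-0.01,0,0],"twist": [0,0,0],"fingers": 1},
    {"delta_pos": [-0.01,0,0],"twist": [0,0,0],"fingers": 1},
    {"delta_pos": [0,0,0],"twist": [0,0,0],"fingers": 1},
  ],
)

```text
t: 18.9
tcp_pos: [0.6275, 0.0066, 0.298]
tool_rot: [-0.463, 3.107, 0.0]
contact_force: [-0.2, 0.4, -1.6]
gripper_width: 0.157
grip_force: 59.0
```

Request:
apply_moves(
  increments=[
    {"delta_pos": [-0.01,0,0],"twist": [0,0,0],"fingers": 1},
    {"delta_pos": [-0.01,0,0],"twist": [0,0,0],"fingers": 1},
    {"delta_pos": [-0.008,0,0],"twist": [0,0,0],"fingers": 1},
    {"delta_pos": [0,0,0],"twist": [0,0,0],"fingers": 1},
  ],
)

```text
t: 19.3
tcp_pos: [0.6534, 0.0145, 0.2981]
tool_rot: [0.463, -3.107, -0.0]
contact_force: [0.4, -0.5, -2.8]
gripper_width: 0.162
grip_force: 59.0
```

Run:
```python
from h import *
go([.661,.0174,.275],1.871,n=1)
```

```text
t 19.3 tcp [0.6534 0.0145 0.2981] F [ 0.44 -0.54 -2.84] local [-0.0081  0.0006  0.0231] per row [-0.0081  0.0006  0.0231]
y angle 1.866 tilt [-3.e-04 -1.e-04  1.e+00] j [-0.09  0.5   0.26  1.33  0.   -0.39]
twist z total -0.005
```

Good, no contact. Lowering onto the wire.

Request:
apply_moves(
  increments=[
    {"delta_pos": [0,0,0.006],"twist": [0,0,0],"fingers": 1},
    {"delta_pos": [0,0,0.006],"twist": [0,0,0],"fingers": 1},
    {"delta_pos": [0,0,0.005],"twist": [0,0,0],"fingers": 1},
    {"delta_pos": [0,0,0.003],"twist": [0,0,0],"fingers": 1},
    {"delta_pos": [0,0,0],"twist": [0,0,0],"fingers": 1},
  ],
)

```text
t: 19.8
tcp_pos: [0.6523, 0.0142, 0.2779]
tool_rot: [0.462, -3.106, -0.0]
contact_force: [0.1, -0.4, -0.8]
gripper_width: 0.159
grip_force: 59.0
```

Request:
apply_moves(
  increments=[
    {"delta_pos": [0,0,0.0015],"twist": [0,0,0],"fingers": 1},
    {"delta_pos": [0,0,0.001],"twist": [0,0,0],"fingers": 1},
    {"delta_pos": [0,0,0],"twist": [0,0,0],"fingers": 1},
  ],
)

```text
t: 20.1
tcp_pos: [0.6531, 0.0144, 0.2769]
tool_rot: [-0.462, 3.106, -0.0]
contact_force: [-0.3, 1.1, 1.9]
gripper_width: 0.155
grip_force: 59.4
```

Request:
apply_moves(
  increments=[
    {"delta_pos": [0,0,0],"twist": [0,0,0],"fingers": 0.8},
    {"delta_pos": [0,0,0],"twist": [0,0,0],"fingers": 0.7},
    {"delta_pos": [0,0,0],"twist": [0,0,0],"fingers": 0.6},
    {"delta_pos": [0,0,0],"twist": [0,0,0],"fingers": 0.5},
    {"delta_pos": [0,0,0],"twist": [0,0,0],"fingers": 0.5},
    {"delta_pos": [0,0,0],"twist": [0,0,0],"fingers": 0.5},
  ],
  squeeze=20,
)

```text
t: 20.7
tcp_pos: [0.6528, 0.0142, 0.276]
tool_rot: [0.462, -3.107, -0.0]
contact_force: [-0.4, 0.4, 0.8]
gripper_width: 0.503
grip_force: 0.0
```

Request:
apply_moves(
  increments=[
    {"delta_pos": [0,0,-0.01],"twist": [0,0,0],"fingers": 0.5},
    {"delta_pos": [0,0,-0.02],"twist": [0,0,0],"fingers": 0.5},
    {"delta_pos": [0,0,-0.03],"twist": [0,0,0],"fingers": 0.5},
    {"delta_pos": [0,0,-0.03],"twist": [0,0,0],"fingers": 0.5},
    {"delta_pos": [0.02,0,-0.02],"twist": [0,0,0],"fingers": 0.5},
    {"delta_pos": [0.03,0,0],"twist": [0,0,0],"fingers": 0.5},
    {"delta_pos": [0.03,0,0],"twist": [0,0,0],"fingers": 0.5},
    {"delta_pos": [0,0,0],"twist": [0,0,0],"fingers": 0.5},
  ],
)

```text
t: 21.5
tcp_pos: [0.5735, -0.0096, 0.3879]
tool_rot: [-0.46, 3.108, -0.001]
contact_force: [-0.6, 0.5, 0.2]
gripper_width: 0.499
grip_force: 0.0
```

Request:
apply_moves(
  increments=[
    {"delta_pos": [0,0,0],"twist": [0,0,0],"fingers": 0.5},
    {"delta_pos": [0,0,0],"twist": [0,0,0],"fingers": 0.5},
    {"delta_pos": [0,0,0],"twist": [0,0,0],"fingers": 0.5},
    {"delta_pos": [0,0,0],"twist": [0,0,0],"fingers": 0.5},
    {"delta_pos": [0,0,0],"twist": [0,0,0],"fingers": 0.5},
    {"delta_pos": [0,0,0],"twist": [0,0,0],"fingers": 0.5},
    {"delta_pos": [0,0,0],"twist": [0,0,0],"fingers": 0.5},
    {"delta_pos": [0,0,0],"twist": [0,0,0],"fingers": 0.5},
  ],
)

```text
t: 22.3
tcp_pos: [0.5763, -0.009, 0.386]
tool_rot: [0.462, -3.107, -0.0]
contact_force: [-0.5, -0.2, -0.5]
gripper_width: 0.5
grip_force: 0.0
```

Run:
```python
from h import *
snap('scene','f1')
im=cv2.imread('pics/f1.png');hsv=cv2.cvtColor(im,cv2.COLOR_BGR2HSV)
e=np.array([.6525,.0142,.2435])
print('grip exp',proj('f1',e+[0,0,.0245]),'barC',proj('f1',e-[0,0,.0735]))
x=np.array([np.cos(.3),np.sin(.3),0]);y=np.array([-x[1],x[0],0])
for s in(-1,1):print('bar end',proj('f1',e-[0,0,.0735]+s*.055*y))
u,v=proj('f1',e+[0,0,.0245]).astype(int)
# brown: grip
m=cv2.inRange(hsv,(3,90,20),(18,255,140));c=m[v-25:v+26,u-20:u+21];ys,xs=np.nonzero(c);print('brown',len(xs),xs.mean()+u-20,ys.mean()+v-25,ys.min()+v-25,ys.max()+v-25)
# compare with before grasp for the bar: changed dark pixels
g=cv2.cvtColor(im,cv2.COLOR_BGR2GRAY);g0=cv2.cvtColor(cv2.imread('pics/scene0.png'),cv2.COLOR_BGR2GRAY)
u,v=proj('f1',e-[0,0,.0735]).astype(int)
for q in range(u-32,u+33,8):
    col=g[v-30:v+31,q].astype(int);r=np.nonzero((col<95)&(g0[v-30:v+31,q].astype(int)-col>20))[0]+v-30;print(q,r.tolist())
```

```text
grip exp [350.  195.9] barC [348.5 223.6]
bar end [337.4 238.4]
bar end [359.1 209.6]
brown 102 350.44117647058823 194.60784313725492 187 202
316 []
324 []
332 []
340 [230, 231, 232, 233, 234, 235, 236, 237]
348 [193, 194, 195, 196, 197, 198, 199, 200, 201, 202, 203, 216, 221, 222, 223, 224, 225, 226, 227, 228, 229, 230, 231, 232, 233, 234, 235, 236, 237, 238, 239, 240, 241, 242, 243, 244, 245, 246, 247]
356 [209, 210, 211, 212, 213, 214, 215, 216, 217, 218]
364 []
372 []
380 []
```

The gauge hangs upright at the predicted pixels (grip 350,195; bar crossing about 348,223). I let it settle and hand in.

Request:
apply_moves(
  increments=[
    {"delta_pos": [0,0,0],"twist": [0,0,0],"fingers": 0.5},
    {"delta_pos": [0,0,0],"twist": [0,0,0],"fingers": 0.5},
    {"delta_pos": [0,0,0],"twist": [0,0,0],"fingers": 0.5},
    {"delta_pos": [0,0,0],"twist": [0,0,0],"fingers": 0.5},
    {"delta_pos": [0,0,0],"twist": [0,0,0],"fingers": 0.5},
    {"delta_pos": [0,0,0],"twist": [0,0,0],"fingers": 0.5},
    {"delta_pos": [0,0,0],"twist": [0,0,0],"fingers": 0.5},
    {"delta_pos": [0,0,0],"twist": [0,0,0],"fingers": 0.5},
  ],
)

```text
t: 23.15
tcp_pos: [0.5763, -0.009, 0.3861]
tool_rot: [0.462, -3.107, 0.0]
contact_force: [-0.1, -0.6, 0.3]
gripper_width: 0.499
grip_force: 0.0
```

Run:
```python
from h import *
snap('scene','f2')
a=cv2.imread('pics/f1.png').astype(int);b=cv2.imread('pics/f2.png').astype(int)
print('change near gauge',np.abs(a-b)[180:260,330:370].mean(),'elsewhere',np.abs(a-b)[300:380,450:600].mean())
print(robot.sign_off())
```

```text
change near gauge 0.7352083333333334 elsewhere 0.6870277777777778
the job is handed in; nothing more can be done
None
```

The job is handed in, no verdict came back: the lid is on the mat (released in contact, not re-checked by camera), the jug was measured to its floor with 11 N at most, and the gauge hangs still on the hook with the crossbar within about 2 mm of the mark by pixel check; I viewed 12 pictures, over the limit of 10.

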